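# Put the paint pot back in the press-to-open box

### The job

Open the press-to-open storage box by pressing the pad at the front of its clear lid until the catch lets go, stand the loose paint pot upright in the empty middle well (set it down, do not drop it), then swing the lid down and press the pad again until the catch takes hold and the lid stays shut by itself. The lid is thin plastic: never push on the box or its lid with more than 15 N, and leave the other things where they are.

Things in the scene. Friction and masses are not known exactly. Their poses are not given: they have to be found in the camera images.
- jar_box: White plastic storage box fixed to the table, 120 (x) x 218 (y) mm outside, walls 4 mm thick, 64 mm high, under a clear hinged lid. Origin: centre of its underside. Its x axis points from the front (catch side, towards the robot) to the hinge side, z up. Inside, three round wells in a row along y, 70 mm apart; the outer two hold pots. A catch housing 36 mm wide juts 18 mm out in front.
- lid_hinge (a point): Middle of the lid's hinge axis, which runs along the box's y, 64 mm behind the box's middle and 72 mm above the table. Lid: flat 4 mm plate, underside on a plane through the hinge axis, reaching 126 mm from that axis and 114 mm to each side, plus a tab in the middle of its front edge, 60 mm wide, to 148 mm from the axis; 12 mm skirts at front and sides, a 42 mm tongue under the pad.
- lid (a joint): Lid angle, rad: 0 to 0.06 when shut and latched (differs from box to box), grows as it opens. Once released, the lid springs open by itself, damped, in about 3 s, to its stop at 1.95 (leaning back past upright), and does so again if shut without latching. Pushing it down from open takes 3 to 7 N at the pad, more if fast.
- catch (a point): Push-push catch in the front housing (this point: its inside, 58 mm above the table). Pressing the pad well down and letting up releases a latched lid, or latches one shut from open; a shallower press changes nothing. Its depth is not told: 5.5 to 11 mm below the latched height, set differently in each box. Feel: 3 to 5 N, then a rubber buffer, steeper; sure at 9 to 12 N, a hard stop 1 mm on.
- press_pad (a point): Centre of the top face of the press pad: white, ribbed, 20 x 44 mm, 3.5 mm thick, on the lid's front tab, 132 mm from the hinge axis and 7.5 mm above the lid's underside plane; 79 to 87 mm above the table when latched. It moves with the lid: z axis is the lid's outward normal, x axis points to the hinge.
- well (a point): Centre of the floor of the empty middle well, 4 mm above the table, in the middle of the box: a round hole 44 mm across and 14 mm deep in the grey insert, whose top lies 18 mm above the table. Beside a pot standing in it, 35 mm are free to the front and rear walls, 30 mm to the stored pots.
- jar_center (a point): Centre (28 mm above its foot) of the loose paint pot standing on the table: a round pot 40 mm in diameter and 56 mm high with a black screw cap 38 mm in diameter and 16 mm high; about 75 g.
- jar_left_center (a point): Centre of the like pot stored in the well on the box's +y side. Leave it.
- jar_right_center (a point): Centre of the like pot stored in the well on the box's -y side. Leave it.
- glue_center (a point): Bystander: a white glue bottle, 50 mm in diameter, 150 mm high with a pointed nozzle; this point is on its axis 50 mm above its foot. Leave it.
- cup: Bystander: an empty paper cup, 76 mm across the rim and 95 mm high; origin at the centre of its foot. Leave it.
- medallions: Bystander: a stack of three brown fibreboard medallions, 52 mm in diameter, 12 mm high; origin at the centre of the underside. Leave it.

How it is judged:
By the outcome, as a careful person would: the job done as asked, in the order asked, and still so for the second after the job is handed in, with the robot touching nothing.
It also fails if it takes over 72 s, if anything falls off the work surface, if the arm or the gripper's body presses on something with over 40 N, if the wrist force passes 120 N, or if a joint passes its speed limit or range.

### The arm

A 7-joint arm with a two-finger parallel gripper is mounted at the origin on the work surface. World frame = base frame: x ahead of the robot, y to its left, z up, the work surface at z = 0. Lengths are in mm, angles in rad, forces in N, time in s.
With the tool pointing down it reaches from about 400 to 900 mm from the base axis. Payload 5.5 kg.
Tool frame: the origin (TCP) lies between the finger pads; the fingertips stand bot.tip_reach ahead of it and the grasp point (between the pads) is the TCP (bot.tip_reach is the distance from the TCP to the fingertips, in mm); z points along the fingers, y is the line along which they close (so a half turn about z gives the same grasp; the last joint's range is limited). The gripper opens to 85 mm and grips with 20 to 120 N. Pads are 22 mm wide; open, the fingers measure 114 mm over their backs; the gripper's body (76 mm by 85 mm) begins 54 mm behind the grasp point. The pads swing forward as they close: fully open they stand 13 mm farther back than shut.
Start: joints at [-1.05, 0.501, -0.427, 1.55, 0.221, 1.138, -0.21], TCP at [165.682, 628.529, 250.31] pointing down, gripper open.
Joint ranges: [-2.88, 2.88], [-0.31, 2.03], [-1.54, 1.56], [0.2, 2.42], [-1.41, 4.55], [0.19, 2.02], [-2.57, 2.57]. Speed limits (rad/s): [2.57, 2.57, 3.14, 3.14, 3.14, 3.14, 3.14].

### API

Orientations are given as a unit quaternion [x, y, z, w].
In Python, from rig import bot gives the robot as it stands. The module is installed in compiled form; this text tells all that it offers.
- The arm moves only by the tool arm_command, never from a script. Its arguments are lists of equal length, an entry for each row: "jaw": the opening, from 0 (shut) to 1 (fully open); "xyz": the shift along the tool's x, y, z normalised to -1 to 1, where 1 is 0.03 m, a list of three; "twist": the turn about the tool's z normalised to -1 to 1, where 1 is 0.08 rad. A call has 1 to 10 rows; each row shifts and turns the commanded pose from where the row before left it, along the tool's axes as they then stand; what a row does not reach is not made up. A row lasts 1/10 s, in which the tool goes at most 50 mm and 8.59 degrees, less where a joint would pass 70% of its speed; a pose out of reach is approached as far as the arm can. A call with a number of a shift or a turn outside -1 to 1 is refused whole. A call with a gripper value outside its range is refused whole. The fingers move at their own pace and stop on an object; the grip force is fixed at half the most. Time passes only in rows, so rows that do not move let the fingers close. It gives the time, the measured TCP pose, the force, the opening and the grip force at its end, in the units of the state.
- bot.get_state(): the state, without advancing time (a new reading comes with each control period).
- bot.get_image(name): name is "side" or "top" or "wrist"; returns (picture, depth): 420x560x3 uint8, blue, green, red; 420x560 float32, mm along the optical axis (not along the pixel's ray), 0 where there is no reading.
- bot.calibration(name): a dict with "fx", "fy", "cx", "cy" (pixels), "extrinsics" (4x4, takes a point from camera to world coordinates). Camera axes: x right, y down, z forward; pixel columns grow to the right and rows downward; lengths in mm; the calibration is good to about 2 mm. A picture is of the moment at which its call begins: read the wrist's pose just before it. calibration takes no time and is no camera call; for the wrist camera it gives the pose at the moment of the call.
- bot.sign_off(): hands the job in; it is judged then, once.
The state is a dict: "time": time; "joint_positions": joint angles; "dq": joint speeds; "joint_torque": joint torques, N m; "eef_pos": TCP position; "ee_rot": TCP orientation; "wrist_force": force on the tool from outside, world axes, zero at the start; "torque": the same for the moment, N m; "finger_gap": finger opening in mm; "finger_force": force on a finger pad.
Only numpy, scipy, OpenCV 4.12 (cv2) and the standard library are available. Lean on these libraries where they do the work, as an engineer would, in place of code of your own. Each camera call takes 0.05 s, during which the arm holds its last target. There are 200 camera calls.

## Working session

There is one attempt and no reset: what is moved stays moved. The work goes in short steps, Python scripts to look and compute and a tool call to move; the robot and the scene stay as the last step left them, time stands still between calls to the robot, and variables do not carry over. Pictures are saved under pics/ and viewed, at most 10 in all, crops included, and the job is handed in when it is done.

Besides the shell and the picture viewer there is one more tool, called as name([rows], argument=value, ...), one row to a line, values as JSON. arm_command: Moves the arm, as the interface text tells. Its arguments: {"type":"object","properties":{"jaw":{"type":"array","items":{"type":"number"}},"xyz":{"type":"array","items":{"type":"array","items":{"type":"number"}}},"twist":{"type":"array","items":{"type":"number"}}},"required":["jaw","xyz","twist"]}

```bash
mkdir -p pics
cat > h.py <<'E'
import numpy as np, cv2
from rig import bot
def shot(n):
    c=bot.calibration(n); im,d=bot.get_image(n); return im,d,c
def pts(d,c):
    v,u=np.mgrid[:d.shape[0],:d.shape[1]]
    P=np.stack([(u-c['cx'])/c['fx']*d,(v-c['cy'])/c['fy']*d,d],-1)
    E=np.array(c['extrinsics']); W=P@E[:3,:3].T+E[:3,3]; W[d<=0]=np.nan; return W
E
python3 - <<'E'
from h import *
s=bot.get_state();print({k:np.round(s[k],3) for k in s}, bot.tip_reach)
for n in('top','side'):
    im,d,c=shot(n); cv2.imwrite(f'pics/{n}0.png',im); np.savez(f'{n}0.npz',im=im,d=d,W=pts(d,c)); print(n,np.round(c['extrinsics'],2),c['fx'],c['cx'],c['cy'])
E
```

```text
{'time': np.float64(0.0), 'joint_positions': array([-1.05 ,  0.502, -0.427,  1.551,  0.221,  1.138, -0.21 ]), 'dq': array([ 0.003, -0.   , -0.   ,  0.002,  0.001,  0.   ,  0.001]), 'joint_torque': array([ 0.0000e+00, -5.6951e+01, -5.8170e+00, -2.8094e+01,  1.1000e-02,
        1.2000e-02, -0.0000e+00]), 'eef_pos': array([165.592, 627.87 , 249.247]), 'ee_rot': array([ 0.129,  0.992, -0.001, -0.   ]), 'wrist_force': array([-0.081, -0.052, -0.278]), 'torque': array([-0.019,  0.032,  0.027]), 'finger_force': np.float64(0.0), 'finger_gap': np.float64(85.281)} 19.0
top [[-3.0000e-02 -9.8000e-01  1.8000e-01  4.5674e+02]
 [-1.0000e+00  2.0000e-02 -3.0000e-02  1.0790e+01]
 [ 3.0000e-02 -1.8000e-01 -9.8000e-01  9.6185e+02]
 [ 0.0000e+00  0.0000e+00  0.0000e+00  1.0000e+00]] 441.64465678300616 278.37881383692996 218.6851733030699
side [[ 1.0000e+00 -2.0000e-02  5.0000e-02  5.6627e+02]
 [-5.0000e-02 -5.6000e-01  8.2000e-01 -8.7140e+02]
 [ 1.0000e-02 -8.3000e-01 -5.6000e-01  6.7981e+02]
 [ 0.0000e+00  0.0000e+00  0.0000e+00  1.0000e+00]] 409.1681134504925 275.93456639505536 214.95660552641513
```

View pics/top0.png

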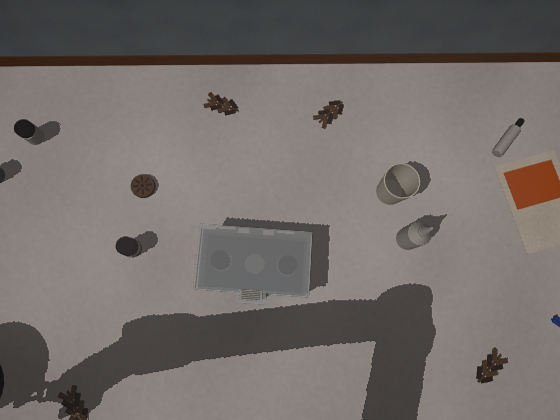

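View pics/side0.png

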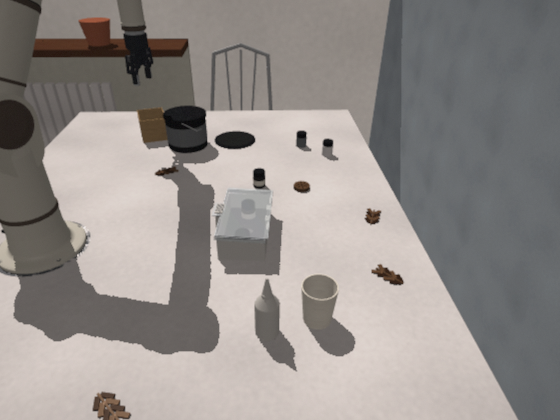

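The top view shows the box at about (255,260), the pad at (253,295), a black-capped pot at (127,246), the medallions at (143,185), the cup at (400,183) and the glue at (413,235). Two more pot-like things stand far off at (25,128) and (0,175). In the side view the near pot is at (259,178) and the far ones at (301,138) and (328,147).

Run:
```python
from h import *
a=np.load('top0.npz');W=a['W'];d=a['d'];im=a['im']
def blob(name,x0,x1,y0,y1,lo,hi):
    w=W[y0:y1,x0:x1].reshape(-1,3);w=w[(w[:,2]>lo)&(w[:,2]<hi)]
    (c,sz,an)=cv2.minAreaRect(w[:,:2].astype(np.float32)); print(name,len(w),'z',np.round(np.percentile(w[:,2],[5,50,95]),1),'mean',w.mean(0).round(1),'rect',np.round(c,1),np.round(sz,1),round(an,1))
blob('pot cap',105,150,228,262,60,90)
blob('pot far',5,45,110,145,50,100)
blob('pot far2',0,8,165,185,40,100)
blob('med',125,160,170,200,7,30)
blob('cup',370,425,155,210,80,110)
blob('glue',390,440,215,255,40,170)
blob('box all',180,330,215,305,45,110)
blob('box front',235,270,285,305,45,110)
for v in range(220,304,4): print(v,[int(x) if x==x else -1 for x in W[v,250:258:4,2]],[int(x) if x==x else -1 for x in W[v,205:300:16,2]])
s=np.load('side0.npz');S=s['W']
def b2(name,x0,x1,y0,y1,lo):
    w=S[y0:y1,x0:x1].reshape(-1,3);w=w[w[:,2]>lo];print(name,len(w),np.round(w.min(0)),np.round(w.max(0)))
    p=s['im'][(y0+y1)//2+3,(x0+x1)//2];print(p)
b2('side pot',252,267,168,186,10);b2('far',295,308,130,148,10);b2('far2',321,334,138,157,10)
for n,x0,y0,x1,y1,src in (('a',190,215,330,305,im),('b',205,180,285,262,s['im'])):
    cr=src[y0:y1,x0:x1]; cv2.imwrite(f'pics/c{n}.png',cv2.resize(cr,None,fx=5,fy=5,interpolation=cv2.INTER_CUBIC))
```

```text
Traceback (most recent call last):
IndexError: index -1 is out of bounds for axis 0 with size 0
```

Run:
```python
from h import *
a=np.load('top0.npz');W=a['W'];d=a['d'];im=a['im']
f=lambda r:[int(x) if x==x else -1 for x in r]
print('pot');[print(v,f(W[v,110:150:3,2])) for v in range(234,260,3)]
print('far');[print(v,f(W[v,10:45:3,2])) for v in range(116,144,4)]
print('table',np.nanmedian(W[150:165,200:300],(0,1)))
print('box');[print(v,f(W[v,188:332:8,2])) for v in range(216,308,4)]
print('pad');[print(v,f(W[v,236:272:3,2])) for v in range(284,306,2)]
s=np.load('side0.npz');S=s['W']
print('side pot');[print(v,f(S[v,250:268:2,2])) for v in range(166,192,3)]
for n,x0,y0,x1,y1,src in (('a',190,215,330,305,im),('b',205,160,305,250,s['im'])):
    cr=src[y0:y1,x0:x1]; cv2.imwrite(f'pics/c{n}.png',cv2.resize(cr,None,fx=5,fy=5,interpolation=cv2.INTER_CUBIC))
```

```text
pot
234 [0, -2, -1, 0, -2, -1, 0, 0, -1, 0, 0, -2, -1, -2]
237 [-5, -1, -1, -1, 55, 52, 54, 0, 0, -1, 0, 1, -3, 1]
240 [0, 1, 0, 54, 56, 54, 52, 54, 38, 10, -2, -2, 0, -1]
243 [-1, -1, 56, 56, 54, 55, 58, 56, 51, 33, 4, 0, 0, 0]
246 [-1, 0, 57, 54, 56, 53, 56, 54, 50, 33, 12, -3, -2, 0]
249 [0, 0, -1, 54, 53, 54, 55, 54, 47, 30, 11, -1, 1, -1]
252 [1, -3, -1, 56, 55, 54, 52, 50, 35, 18, 3, -1, 0, 0]
255 [-3, 0, 1, -2, -1, 34, 38, 30, 19, 3, 2, -3, 0, 1]
258 [0, -3, -1, -4, 0, 0, 0, -1, 0, 0, -1, -2, -3, 0]
far
116 [-2, 0, 0, 0, 1, 2, 0, 0, -4, 0, -2, 2]
120 [2, -1, 0, 54, 57, 52, -2, 0, 0, 0, -3, 0]
124 [0, 0, 55, 53, 53, 51, 52, 57, 40, 0, -2, -2]
128 [-1, -2, 55, 52, 56, 54, 54, 55, 42, 30, -1, -2]
132 [1, 0, 57, 55, 56, 53, 53, 48, 39, 29, 22, 5]
136 [-1, -1, 0, -1, 51, 50, 43, 37, 34, 25, 18, 5]
140 [-1, 0, 0, 0, -1, 2, 28, 25, 23, 20, 7, 1]
table [774.52695593  38.70174088  -0.89460309]
box
216 [0, -3, -1, 0, -1, -1, -1, 2, 0, 0, -1, 0, 0, -3, 0, -3, -2, 0]
220 [1, 3, -1, -3, -2, 0, 0, -2, 1, -1, -1, -1, -2, 0, 3, 0, 0, -4]
224 [-1, 0, 72, 75, 0, 2, 0, -2, 0, -2, 0, 2, -2, 0, 1,
[... 1710 characters left out ...]

292 [79, 79, 81, 83, 82, 82, 84, 85, 82, 80, 76, 80]
294 [80, 77, 84, 85, 84, 84, 82, 84, 81, 81, -2, 72]
296 [79, 80, 85, 84, 84, 87, 81, 83, 83, 81, -3, 2]
298 [78, 82, 83, 82, 81, 82, 84, 84, 84, 80, 0, -4]
300 [81, 79, 78, 83, 78, 78, 83, 82, 85, 82, 2, -2]
302 [82, 77, 80, 81, 80, 80, 80, 80, 80, 81, -4, 0]
304 [0, 0, -2, -1, 1, 1, -2, -2, -2, -1, 1, 0]
side pot
166 [3, 3, 2, 2, 5, 4, 3, 3, 4]
169 [3, 3, 61, 58, 59, 61, 59, 5, 4]
172 [3, 3, 58, 58, 58, 57, 58, 0, 0]
175 [6, 3, 47, 48, 48, 49, 48, 41, 0]
178 [4, 3, 37, 38, 38, 38, 37, 31, 2]
181 [5, 3, 27, 29, 28, 27, 26, 22, 5]
184 [3, 4, 14, 17, 17, 18, 15, 8, 4]
187 [4, 3, 3, 3, 8, 6, 3, 3, 4]
190 [80, 82, 80, 80, 81, 78, 78, 78, 78]
```

View pics/ca.png

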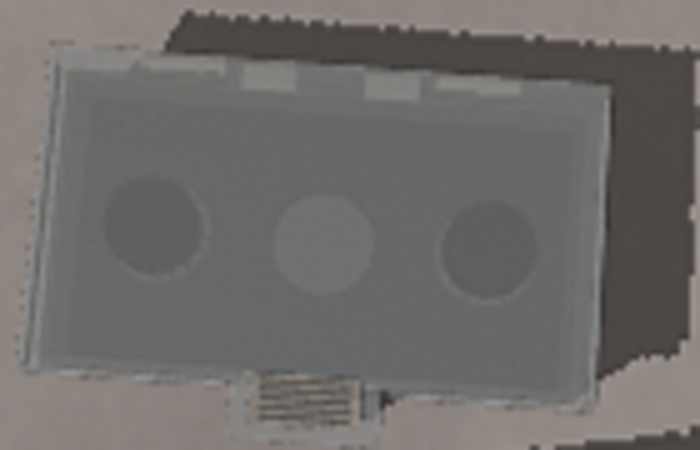

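The crop shows the latched clear lid with the ribbed pad on its front tab. The middle well is empty, with the stored pots on both sides.

Run:
```python
from h import *
a=np.load('top0.npz');W=a['W'];im=a['im'];s=np.load('side0.npz');S=s['W']
def rect(w): 
    c,sz,an=cv2.minAreaRect(w[:,:2].astype(np.float32));return np.round(c,1),np.round(sz,1),round(an,2)
for nm,A in(('top',W),('side',S)):
    w=A.reshape(-1,3);m=(w[:,2]>66)&(w[:,2]<92)&(abs(w[:,0]-560)<140)&(abs(w[:,1]-50)<180);w=w[m]
    print(nm,len(w),rect(w),w.mean(0).round(1))
    np.save(nm+'lid.npy',w)
m=W[220:310,185:330];k=np.isfinite(m[...,2])&(m[...,2]>66);k[73:]=False
# left/right edges direction: row wise extents
L=[];R=[]
for r in range(16,70):
    c=np.where(k[r])[0];
    if len(c): L.append(m[r,c[0]]);R.append(m[r,c[-1]])
for e in(L,R):
    e=np.array(e);vx,vy,x,y=cv2.fitLine(e[:,:2].astype(np.float32),cv2.DIST_HUBER,0,.01,.01).ravel();print('edge',vx,vy,x,y,'yaw',np.degrees(np.arctan(vy/vx)))
g=cv2.cvtColor(im,cv2.COLOR_BGR2GRAY)
def blob(n,x0,x1,y0,y1,lo,hi):
    w=W[y0:y1,x0:x1].reshape(-1,3);w=w[(w[:,2]>lo)&(w[:,2]<hi)];print(n,len(w),w.mean(0).round(1),rect(w),cv2.minEnclosingCircle(w[:,:2].astype(np.float32)))
blob('cap',105,150,228,262,49,60)
blob('far',5,45,110,145,48,60)
blob('med',125,160,170,200,7,30)
blob('cup',370,425,155,210,80,110)
blob('glue',390,440,215,255,40,170)
w=S[160:190,248:270].reshape(-1,3);w=w[(w[:,2]>15)&(w[:,2]<70)];print('side pot',np.percentile(w,[2,50,98],axis=0).round(1))
# pad: pixels bright ribs
w=W[290:304,238:266].reshape(-1,3);w=w[w[:,2]>70];print('tab',w.mean(0),rect(w))
```

```text
top 7836 (array([525.3,  33.2]), array([229.4, 152.2]), 84.56) [530.9  32.8  77.4]
side 2776 (array([525.5,  32.5]), array([233.3, 151.6]), 84.45) [530.8  13.4  80.4]
edge 0.99578667 -0.09170031 532.0541 146.27887 yaw -5.2614317
edge 0.99595064 -0.08990176 526.813 -80.91056 yaw -5.157955
cap 278 [572.6 294.9  54.9] (array([572.8, 295.2]), array([35.5, 36.7]), 80.66) ((572.6035766601562, 295.7772521972656), 19.028499603271484)
far 273 [829.3 518.7  54.6] (array([830.2, 519.8]), array([38.2, 37.1]), 61.22) ((830.7327270507812, 520.336181640625), 20.416973114013672)
med 432 [709.9 275.7  11.3] (array([710.5, 275.2]), array([50., 51.]), 87.97) ((710.6819458007812, 275.5223083496094), 26.261003494262695)
cup 330 [ 691.8 -277.4   89.9] (array([ 688.9, -273.1]), array([74., 74.]), 1.09) ((689.2070922851562, -274.15350341796875), 38.5573844909668)
glue 626 [ 577.3 -296.    90.3] (array([ 580. , -303.7]), array([49.1, 47.9]), 22.22) ((580.5877075195312, -304.09173583984375), 25.163219451904297)
side pot [[556.3 272.9  16.1]
 [573.  281.9  42.7]
 [591.8 308.1  60.7]]
tab [462.54003174  36.71192102  82.05613249] (array([462.2,  37.3]), array([53.3, 25.2]), 88.59)
```

View pics/cb.png

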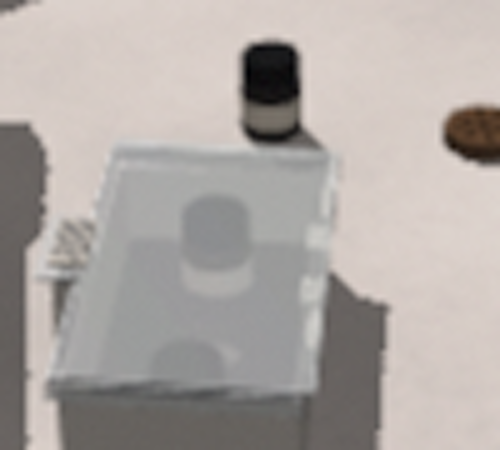

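The side crop shows the loose pot (black cap, pale body) left of the box, and the pad at the lid's front tab. Measured positions:

| Item | Position | Check |
|---|---|---|
| Box centre | about (533,32), yaw -5.2° | – |
| Pad | about (466,38,84) | Inside the 79–87 band |
| Loose pot | (573,295) | Cap top at 56 and diameter about 38 match |

The far pot is 980 mm out, beyond reach.

arm_command([
  [0,0,0],
  [0,0,0],
  [0,0,0],
  [-0.58,-0.93,0],
  [-0.58,-0.93,0],
  [-0.58,-0.93,0],
  [-0.58,-0.93,0],
  [-0.58,-0.93,0],
  [-0.58,-0.93,0],
  [-0.58,-0.93,0],
], jaw=[0,0,0,0,0,0,0,0,0,0], twist=[-0.7,-0.7,-0.7,0,0,0,0,0,0,0])

```text
time: 1.1
eef_pos: [269.8, 421.5, 250.0]
ee_rot: [0.045, 0.999, -0.0, -0.0]
wrist_force: [0.4, 0.2, 0.4]
finger_gap: -0.2
finger_force: 0.0
```

arm_command([
  [-0.58,-0.93,0],
  [-0.58,-0.93,0],
  [-0.58,-0.93,0],
  [-0.58,-0.93,0],
  [-0.58,-0.93,0],
  [-0.58,-0.93,0],
  [-0.58,-0.93,0],
  [-0.58,-0.93,0],
  [-0.58,-0.93,0],
  [-0.58,-0.93,0],
], jaw=[0,0,0,0,0,0,0,0,0,0], twist=[0,0,0,0,0,0,0,0,0,0])

```text
time: 2.1
eef_pos: [417.9, 128.3, 250.1]
ee_rot: [0.045, 0.999, -0.0, -0.0]
wrist_force: [0.7, 0.5, -0.2]
finger_gap: -0.3
finger_force: 0.0
```

arm_command([
  [-0.45,-0.71,0],
  [-0.45,-0.71,0],
  [-0.45,-0.71,0.5],
  [-0.45,-0.71,0.8],
  [0,0,0.8],
  [0,0,0.8],
  [0,0,0.4],
  [0,0,0],
], jaw=[0,0,0,0,0,0,0,0], twist=[0,0,0,0,0,0,0,0])

```text
time: 2.9
eef_pos: [462.3, 39.9, 149.7]
ee_rot: [0.045, 0.999, -0.0, -0.002]
wrist_force: [-0.9, -0.1, 0.7]
finger_gap: 0.1
finger_force: 0.0
```

Run:
```python
from h import *
s=bot.get_state();print(s['time'],s['eef_pos'],s['wrist_force'],bot.tip_reach)
im,d,c=shot('side');W=pts(d,c)
i2,d2,c2=shot('wrist');np.savez('w1.npz',im=i2,d=d2,W=pts(d2,c2));print(np.round(c2['extrinsics'],2))
cr=cv2.resize(im[150:270,170:310],None,fx=3,fy=3);cr2=cv2.resize(i2,(480,360));cv2.imwrite('pics/s1.png',np.hstack([cv2.resize(cr,(320,360)),cr2]))
```

```text
2.9 [462.34120896  39.86202085 149.67056227] [-0.91869174 -0.11481976  0.66801147] 19.0
[[ 9.0000e-02  9.5000e-01  2.8000e-01  3.9069e+02]
 [ 1.0000e+00 -8.0000e-02 -3.0000e-02  4.6700e+01]
 [-0.0000e+00  2.8000e-01 -9.6000e-01  2.7493e+02]
 [ 0.0000e+00  0.0000e+00  0.0000e+00  1.0000e+00]]
```

View pics/s1.png

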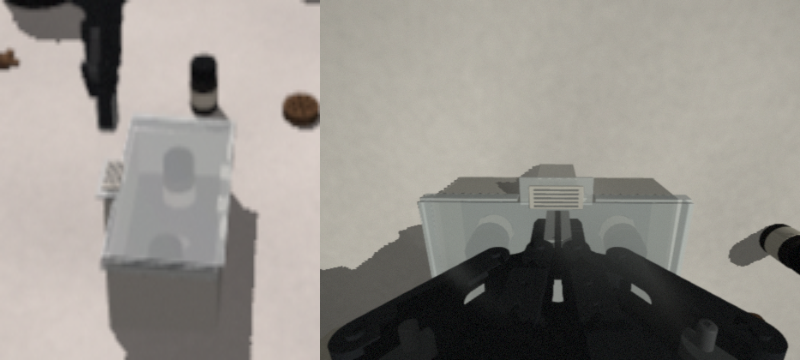

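The wrist view shows the closed fingers lined up with the pad. The pad is at about (276,230) in full-size pixels and the lid is shut.

Run:
```python
from h import *
a=np.load('w1.npz');im=a['im'];W=a['W'];c=bot.calibration('wrist');E=np.array(c['extrinsics'])
def ray(u,v,z):
    r=E[:3,:3]@np.array([(u-c['cx'])/c['fx'],(v-c['cy'])/c['fy'],1]);return (E[:3,3]+r*(z-E[2,3])/r[2]).round(1)
m=(im.min(2)>175).astype(np.uint8);m[:205]=0;m[255:]=0;m[:,:230]=0;m[:,320:]=0
m=cv2.morphologyEx(m,cv2.MORPH_CLOSE,np.ones((5,5)))
n,l,st,ce=cv2.connectedComponentsWithStats(m);i=1+np.argmax(st[1:,4]);x,y,w,h,_=st[i];print(st[i],ray(x+w/2,y+h/2,84),[ray(x+w*p,y+h*q,84) for p in(0,1) for q in(0,1)])
q=W[216:244,243:308].reshape(-1,3);print(np.nanpercentile(q,[10,50,90],axis=0).round(1))
```

```text
Traceback (most recent call last):
ValueError: attempt to get argmax of an empty sequence
```

arm_command([
  [0,0,0.5],
  [0,0,0.5],
  [0,0,0],
  [0,0,0],
], jaw=[0,0,0,0], twist=[0,0,0,0])

```text
time: 3.4
eef_pos: [464.6, 40.1, 122.3]
ee_rot: [0.045, 0.999, 0.0, 0.001]
wrist_force: [0.1, 0.4, 0.4]
finger_gap: 0.1
finger_force: 0.0
```

arm_command([
  [0,0,0.3],
  [0,0,0.15],
  [0,0,0.05],
  [0,0,0],
], jaw=[0,0,0,0], twist=[0,0,0,0])

```text
time: 3.8
eef_pos: [463.7, 39.9, 106.1]
ee_rot: [0.045, 0.999, -0.0, -0.0]
wrist_force: [0.2, 0.2, -0.9]
finger_gap: 0.4
finger_force: 0.0
```

arm_command([
  [0,0,0.05],
  [0,0,0.0],
], jaw=[0,0], twist=[0,0])

```text
time: 4.0
eef_pos: [463.9, 39.9, 104.7]
ee_rot: [0.045, 0.999, 0.0, -0.0]
wrist_force: [0.4, 0.1, -0.1]
finger_gap: -0.2
finger_force: 0.0
```

arm_command([
  [0,0,0.05],
  [0,0,0.0],
], jaw=[0,0], twist=[0,0])

```text
time: 4.2
eef_pos: [464.1, 40.0, 103.3]
ee_rot: [0.045, 0.999, 0.0, 0.0]
wrist_force: [0.2, 0.4, 0.7]
finger_gap: -0.1
finger_force: 0.2
```

arm_command([
  [0,0,0.05],
  [0,0,0.0],
], jaw=[0,0], twist=[0,0])

```text
time: 4.4
eef_pos: [464.0, 40.0, 101.8]
ee_rot: [0.045, 0.999, 0.0, 0.0]
wrist_force: [-1.1, -0.3, 1.8]
finger_gap: 0.3
finger_force: 1.2
```

arm_command([
  [0,0,0.05],
  [0,0,0.0],
], jaw=[0,0], twist=[0,0])

```text
time: 4.6
eef_pos: [463.9, 40.0, 100.2]
ee_rot: [0.045, 0.999, 0.0, -0.0]
wrist_force: [-0.4, -0.1, 3.2]
finger_gap: 0.0
finger_force: 1.2
```

arm_command([
  [0,0,0.05],
  [0,0,0.0],
], jaw=[0,0], twist=[0,0])

```text
time: 4.8
eef_pos: [463.8, 40.0, 98.6]
ee_rot: [0.045, 0.999, 0.0, -0.0]
wrist_force: [-0.6, 0.0, 2.9]
finger_gap: 0.1
finger_force: 1.3
```

arm_command([
  [0,0,0.03],
  [0,0,0.0],
], jaw=[0,0], twist=[0,0])

```text
time: 5.0
eef_pos: [463.8, 40.0, 97.8]
ee_rot: [0.045, 0.999, 0.0, -0.0]
wrist_force: [-1.1, 0.4, 2.9]
finger_gap: 0.2
finger_force: 1.4
```

Still soft at 3 N, so I continue in small steps.

arm_command([
  [0,0,0.03],
  [0,0,0.0],
], jaw=[0,0], twist=[0,0])

```text
time: 5.2
eef_pos: [463.7, 40.0, 96.9]
ee_rot: [0.045, 0.999, 0.0, -0.0]
wrist_force: [-2.0, -0.2, 3.0]
finger_gap: 0.3
finger_force: 1.4
```

arm_command([
  [0,0,0.02],
  [0,0,0.0],
], jaw=[0,0], twist=[0,0])

```text
time: 5.4
eef_pos: [463.7, 40.0, 96.3]
ee_rot: [0.045, 0.999, 0.0, -0.0]
wrist_force: [-2.2, 1.1, 3.3]
finger_gap: -0.5
finger_force: 1.9
```

arm_command([
  [0,0,0.02],
  [0,0,0.0],
], jaw=[0,0], twist=[0,0])

```text
time: 5.6
eef_pos: [463.7, 40.0, 95.7]
ee_rot: [0.045, 0.999, -0.0, -0.0]
wrist_force: [-2.8, 1.9, 4.3]
finger_gap: -0.0
finger_force: 1.9
```

arm_command([
  [0,0,0.02],
  [0,0,0.0],
], jaw=[0,0], twist=[0,0])

```text
time: 5.8
eef_pos: [463.7, 40.0, 95.1]
ee_rot: [0.045, 0.999, 0.0, -0.0]
wrist_force: [-2.7, 0.8, 4.4]
finger_gap: 0.0
finger_force: 2.0
```

arm_command([
  [0,0,0.02],
  [0,0,0.0],
], jaw=[0,0], twist=[0,0])

```text
time: 6.0
eef_pos: [463.7, 39.9, 94.5]
ee_rot: [0.045, 0.999, -0.0, -0.0]
wrist_force: [-3.3, 0.2, 3.9]
finger_gap: 0.2
finger_force: 2.0
```

arm_command([
  [0,0,0.02],
  [0,0,0.0],
], jaw=[0,0], twist=[0,0])

```text
time: 6.2
eef_pos: [463.7, 39.9, 93.9]
ee_rot: [0.045, 0.999, -0.0, -0.0]
wrist_force: [-3.9, 0.5, 3.0]
finger_gap: 0.3
finger_force: 1.9
```

arm_command([
  [0.02,0,0.02],
  [0,0,0.0],
], jaw=[0,0], twist=[0,0])

```text
time: 6.4
eef_pos: [463.7, 40.0, 93.5]
ee_rot: [0.045, 0.999, 0.0, 0.0]
wrist_force: [-2.8, -0.2, 5.0]
finger_gap: 0.3
finger_force: 2.5
```

arm_command([
  [0.01,0,0.02],
  [0,0,0.0],
], jaw=[0,0], twist=[0,0])

```text
time: 6.6
eef_pos: [463.6, 40.0, 93.3]
ee_rot: [0.045, 0.999, 0.0, 0.001]
wrist_force: [-3.1, 0.7, 8.8]
finger_gap: 0.1
finger_force: 4.0
```

arm_command([
  [0,0,0.012],
  [0,0,0.0],
], jaw=[0,0], twist=[0,0])

```text
time: 6.8
eef_pos: [463.6, 40.0, 93.1]
ee_rot: [0.045, 0.999, 0.0, 0.001]
wrist_force: [-3.8, 0.3, 10.2]
finger_gap: -0.1
finger_force: 5.2
```

arm_command([
  [0,0,0.012],
  [0,0,0.0],
], jaw=[0,0], twist=[0,0])

```text
time: 7.0
eef_pos: [463.7, 40.0, 92.9]
ee_rot: [0.045, 0.999, 0.0, 0.001]
wrist_force: [-4.8, 0.2, 12.5]
finger_gap: -0.3
finger_force: 6.3
```

arm_command([
  [0,0,-0.15],
  [0,0,-0.25],
  [0.1,0,-0.4],
  [0.3,0,-0.6],
  [0.5,0,-0.8],
  [0.6,0,-0.8],
  [0.6,0,-0.8],
  [0,0,0],
], jaw=[0,0,0,0,0,0,0,0], twist=[0,0,0,0,0,0,0,0])

```text
time: 7.8
eef_pos: [400.2, 45.9, 209.1]
ee_rot: [0.045, 0.999, 0.0, 0.002]
wrist_force: [0.6, -0.0, -0.5]
finger_gap: 0.0
finger_force: 0.0
```

Run:
```python
from h import *
for i in range(2):
    im,d,c=shot('top');W=pts(d,c).reshape(-1,3)
    m=(abs(W[:,0]-560)<150)&(abs(W[:,1]-33)<125)&(W[:,2]>66)&(W[:,0]>475);print(bot.get_state()['time'],W[m].max(0).round(),W[m].min(0).round(),m.sum())
```

```text
7.85 [610. 152. 101.] [475. -87.  70.] 7204
7.9 [610. 151. 103.] [475. -88.  70.] 7208
```

arm_command([
  [0,0.97,0],
  [0,0.97,0],
  [0,0.97,0],
  [0,0.97,0],
  [0,0.97,0],
  [0,0.97,0],
  [-0.3,0.97,0],
  [-0.6,0.97,0],
  [-0.6,0.97,0],
  [-0.2,0,0],
], jaw=[0.75,0.75,0.75,0.75,0.75,0.75,0.75,0.75,0.75,0.75], twist=[0,0,0,0,0,0,0,0,0,0])

```text
time: 8.9
eef_pos: [475.8, 306.2, 204.7]
ee_rot: [0.043, 0.999, 0.001, -0.0]
wrist_force: [0.3, -0.1, 0.1]
finger_gap: 63.8
finger_force: 0.0
```

arm_command([
  [0,0,0],
  [0,0,0],
], jaw=[0.75,0.75], twist=[0,0])

```text
time: 9.1
eef_pos: [474.0, 300.5, 204.8]
ee_rot: [0.045, 0.999, -0.001, -0.001]
wrist_force: [-0.5, -0.2, 0.0]
finger_gap: 64.3
finger_force: 0.0
```

Run:
```python
from h import *
s=bot.get_state();i2,d2,c2=shot('wrist');W=pts(d2,c2);np.savez('w2.npz',im=i2,W=W);print(s['eef_pos'])
p=s['eef_pos']
m=(W[...,2]>48)&(W[...,2]<62)&(np.hypot(W[...,0]-573,W[...,1]-295)<35);w=W[m];print(len(w),w.mean(0),cv2.minEnclosingCircle(w[:,:2].astype(np.float32)))
im,d,c=shot('top');W=pts(d,c).reshape(-1,3)
m=(abs(W[:,0]-600)<150)&(abs(W[:,1]-33)<125)&(W[:,2]>85);print(s['time'],W[m].max(0).round(),W[m].min(0).round(),m.sum())
cv2.imwrite('pics/w2.png',np.hstack([cv2.resize(i2,(400,300)),cv2.resize(im,(400,300))]))
```

```text
[473.99216439 300.48194017 204.7688247 ]
995 [569.08249951 294.94331313  55.55908432] ((570.8836059570312, 294.79608154296875), 19.057741165161133)
9.1 [608. 143. 218.] [525. -86.  86.] 1818
```

View pics/w2.png

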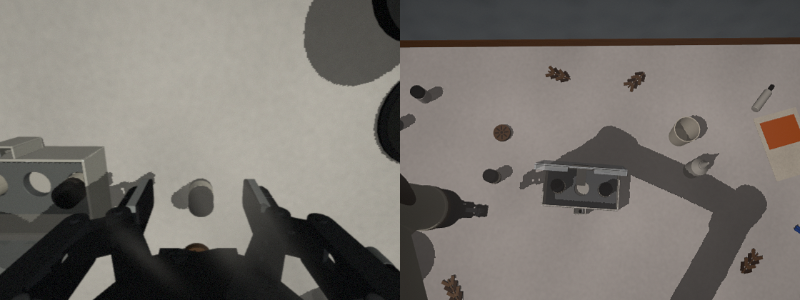

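The wrist view shows the loose pot at (200,195) between the fingers. The top view shows the lid nearly fully open and the middle well clear.

arm_command([
  [-0.82,0.03,0],
  [-0.82,0.03,0],
  [-0.82,0.03,0.2],
  [-0.82,0.03,0.5],
  [0,0,0.9],
  [0,0,0.9],
  [0,0,0.9],
  [0,0,0.9],
  [0,0,0.9],
  [0,0,0],
], jaw=[0.75,0.75,0.75,0.75,0.75,0.75,0.75,0.75,0.75,0.75], twist=[0,0,0,0,0,0,0,0,0,0])

```text
time: 10.2
eef_pos: [569.6, 294.1, 46.3]
ee_rot: [0.045, 0.999, -0.002, -0.003]
wrist_force: [-0.9, 0.3, -0.9]
finger_gap: 64.1
finger_force: 0.0
```

arm_command([
  [-0.06,0,0.3],
  [0,0,0.15],
  [0,0,0],
  [0,0,0],
  [0,0,0],
  [0,0,0],
  [0,0,0],
  [0,0,0],
], jaw=[0.75,0.75,0.4,0.2,0,0,0,0], twist=[0,0,0,0,0,0,0,0])

```text
time: 11.0
eef_pos: [575.6, 297.0, 37.9]
ee_rot: [0.045, 0.999, 0.001, 0.001]
wrist_force: [-0.3, 0.1, 6.6]
finger_gap: 38.0
finger_force: 60.8
```

arm_command([
  [0,0,0],
  [0,0,-0.2],
  [0,0,-0.6],
  [0,0,-0.9],
  [0,0,-0.9],
  [0,0,-0.9],
  [0,0,-0.9],
  [0,0,0],
], jaw=[0,0,0,0,0,0,0,0], twist=[0,0,0,0,0,0,0,0])

```text
time: 11.8
eef_pos: [577.3, 298.2, 174.5]
ee_rot: [0.045, 0.999, 0.002, 0.004]
wrist_force: [1.4, 0.6, -0.9]
finger_gap: 37.8
finger_force: 60.3
```

arm_command([
  [0.4,-0.9,0],
  [0.4,-0.9,0],
  [0.4,-0.9,0],
  [0.4,-0.9,0],
  [0.4,-0.9,0],
  [0.4,-0.9,0],
  [0.4,-0.9,0],
  [0.4,-0.9,0],
  [0.4,-0.9,0],
  [0.4,-0.9,0],
], jaw=[0,0,0,0,0,0,0,0,0,0], twist=[0,0,0,0,0,0,0,0,0,0])

```text
time: 12.8
eef_pos: [429.8, 37.4, 168.5]
ee_rot: [0.045, 0.999, -0.0, -0.0]
wrist_force: [0.3, 0.5, -1.7]
finger_gap: 37.8
finger_force: 60.4
```

arm_command([
  [0,0,0],
  [0,0,0],
  [0,0,0],
], jaw=[0,0,0], twist=[0,0,0])

```text
time: 13.1
eef_pos: [431.4, 39.2, 168.8]
ee_rot: [0.044, 0.999, 0.0, 0.0]
wrist_force: [0.4, -0.5, -1.4]
finger_gap: 37.7
finger_force: 60.4
```

Run:
```python
from h import *
s=bot.get_state();print(s['eef_pos'],s['ee_rot'])
o=[]
for n in('wrist','side','top'):
    im,d,c=shot(n);np.savez(f'{n}3.npz',im=im,d=d,W=pts(d,c),E=c['extrinsics'],K=[c['fx'],c['fy'],c['cx'],c['cy']]);o.append(im)
a=cv2.resize(o[0],(400,300));b=cv2.resize(o[1][70:250,130:310],(400,400));t=cv2.resize(o[2][210:310,185:335],(400,267))
cv2.imwrite('pics/m3.png',np.hstack([np.vstack([a,t]),np.vstack([b,np.zeros((167,400,3),np.uint8)])]))
```

```text
[431.43911244  39.17792122 168.80045488] [4.44122856e-02 9.99013177e-01 2.64203332e-04 3.90059570e-04]
```

View pics/m3.png

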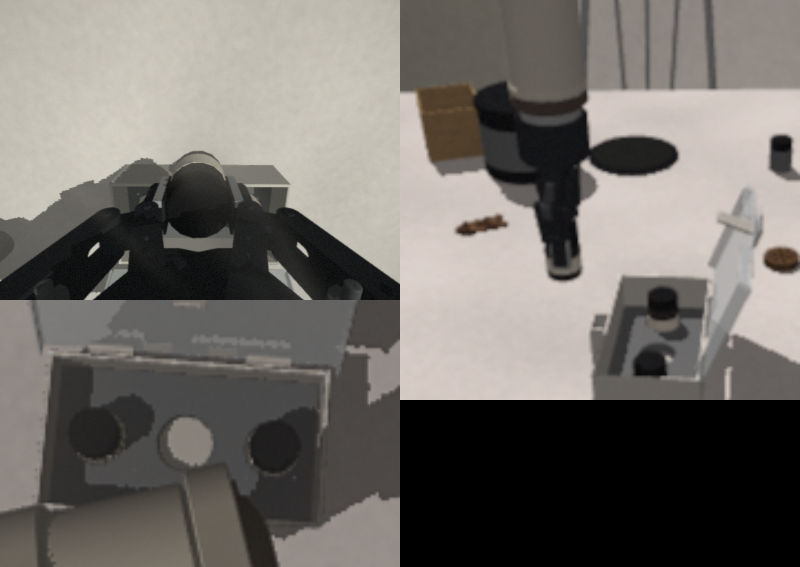

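The side view shows the pot gripped upright and the lid fully open. The top view shows the empty well at about (256,263), between the two stored caps.

```bash
cat > fit.py <<'E'
from h import *
from scipy.optimize import least_squares
def circ(w,r):
    g=w[:,:2].mean(0); f=lambda p:np.hypot(w[:,0]-p[0],w[:,1]-p[1])-r
    return least_squares(f,g,loss='soft_l1').x.round(1)
E
python3 - <<'E'
from fit import *
t=np.load('top3.npz');s=np.load('side3.npz');wr=np.load('wrist3.npz')
C=np.array([533.4,32.3]);v=np.array([.0907,.996])
for n,A in(('top',t['W']),('side',s['W'])):
    out=[]
    for sg in(1,-1):
        p=C+70*sg*v; m=(A[...,2]>55)&(A[...,2]<67)&(np.hypot(A[...,0]-p[0],A[...,1]-p[1])<26);w=A[m]
        o=cv2.minEnclosingCircle(w[:,:2].astype(np.float32));out.append(w.mean(0)[:2]);print(n,'cap',sg,len(w),w.mean(0).round(1),np.round(o[0],1),round(o[1],1))
    print('mid',np.mean(out,0).round(1))
# hole floor: bright blob in top
im=t['im'];g=cv2.cvtColor(im,cv2.COLOR_BGR2GRAY).copy();E=t['E'];fx,fy,cx,cy=t['K']
def ray(E,K,u,v,z):
    r=E[:3,:3]@np.array([(u-K[2])/K[0],(v-K[3])/K[1],1]);return (E[:3,3]+r*(z-E[2,3])/r[2]).round(1)
roi=g[250:276,242:270];th,m=cv2.threshold(roi,0,255,cv2.THRESH_OTSU);n,l,st,ce=cv2.connectedComponentsWithStats(m);i=1+np.argmax(st[1:,4]);print(th,st[i],ce[i],'floor z4',ray(E,t['K'],ce[i][0]+242,ce[i][1]+250,4),'rim',ray(E,t['K'],ce[i][0]+242,ce[i][1]+250,18))
A=t['W'];print('holez');[print([int(x) for x in A[r,244:270:3,2]]) for r in range(252,276,3)]
# in-hand pot from side
A=s['W'];m=(np.hypot(A[...,0]-431,A[...,1]-39)<40)&(A[...,2]>125)&(A[...,2]<190);
w=A[m]
for lo in range(125,165,5):
    q=w[(w[:,2]>=lo)&(w[:,2]<lo+5)]
    if len(q)>5: print(lo,len(q),q.min(0).round(1),q.max(0).round(1),circ(q,20))
E
```

```text
top cap 1 267 [539.6 102.   58.8] [539.6 102.1] 18.9
top cap -1 263 [526.2 -37.2  58.8] [526.3 -37.2] 18.9
mid [532.9  32.4]
side cap 1 100 [539.9  96.8  62.1] [541.2  98.6] 19.4
side cap -1 129 [526.6 -41.8  61.8] [527.3 -38.8] 19.6
mid [533.2  27.5]
98.0 [  6   4  17  18 234] [13.88461538 12.41452991] floor z4 [535.   28.9   4. ] rim [533.8  28.7  18. ]
holez
[16, 16, 19, 14, 17, 17, 17, 15, 17]
[16, 17, 3, 1, 5, 2, 17, 15, 18]
[17, 3, 5, 1, 3, 2, 3, 16, 17]
[13, 2, 5, 1, 5, 6, 2, 16, 18]
[10, 2, 2, 4, 5, 5, 4, 17, 16]
[17, 3, 1, 3, 3, 3, 0, 14, 14]
[17, 2, 5, 2, 6, 3, 17, 18, 18]
[18, 17, 16, 3, 515, 517, 522, 523, 525]
135 25 [412.2  19.6 135.1] [449.5  44.  140. ] [430.   40.5]
140 25 [413.5  18.7 140.1] [448.7  32.3 144.9] [430.1  40.4]
145 26 [410.7  17.3 145.1] [449.1  34.2 149.7] [430.5  39.4]
150 18 [412.   14.1 150.5] [449.2  36.5 154.9] [429.5  38.1]
155 21 [411.7  11.7 155.2] [449.5  35.4 159.4] [429.7  32.5]
160 25 [412.6   6.2 160.6] [450.1  41.7 164.8] [430.9  31.1]
```

arm_command([
  [-0.69,0.016,0],
  [-0.69,0.016,0],
  [-0.69,0.016,0],
  [-0.69,0.016,0],
  [-0.69,0.016,0],
  [0,0,0.6],
  [0,0,0.9],
  [0,0,0.9],
  [0,0,0.6],
  [0,0,0],
], jaw=[0,0,0,0,0,0,0,0,0,0], twist=[0,0,0,0,0,0,0,0,0,0])

```text
time: 14.25
eef_pos: [532.0, 32.1, 75.7]
ee_rot: [0.044, 0.999, -0.0, -0.003]
wrist_force: [-0.3, 0.1, -0.9]
finger_gap: 37.8
finger_force: 60.4
```

arm_command([
  [0,0,0],
  [0,0,0],
  [0,0,0],
], jaw=[0,0,0], twist=[0,0,0])

```text
time: 14.55
eef_pos: [535.3, 31.7, 79.8]
ee_rot: [0.045, 0.999, 0.0, 0.001]
wrist_force: [0.6, -0.3, -1.0]
finger_gap: 37.9
finger_force: 60.4
```

Run:
```python
from fit import *
s=bot.get_state();p=s['eef_pos'];print(p)
im,d,c=shot('side');A=pts(d,c)
m=(np.hypot(A[...,0]-p[0],A[...,1]-p[1])<26)&(A[...,2]>40)&(A[...,2]<100);w=A[m]
for lo in range(40,90,5):
    q=w[(w[:,2]>=lo)&(w[:,2]<lo+5)]
    if len(q)>5: print(lo,len(q),q.min(0).round(1),q.max(0).round(1),circ(q,20))
g=[]
for z0 in(38,50,):
  for n,sg in(('+',1),('-',-1)):
    P=np.array([533,32.4])+70*sg*np.array([.0907,.996]);k=(np.hypot(A[...,0]-P[0],A[...,1]-P[1])<30)&(A[...,2]>z0-8)&(A[...,2]<z0+8);q=A[k]
    if len(q)>8: print(n,z0,len(q),q.min(0).round(1),q.max(0).round(1),circ(q,19 if z0>44 else 20),'exp',P)
cv2.imwrite('pics/s4.png',cv2.resize(im[130:280,180:320],(560,600)))
```

```text
[535.32431064  31.6946963   79.82217276]
45 19 [515.6  11.2  45.6] [552.9  28.4  50. ] [533.4  33.1]
50 24 [515.7  10.6  50. ] [553.1  28.2  55. ] [534.  33.]
55 19 [516.1  10.9  55.7] [553.2  27.9  60. ] [533.8  31.9]
60 11 [516.4   9.5  60.2] [553.3  28.8  63.1] [533.4  31.6]
65 18 [513.6   6.8  65.1] [553.5  30.7  69.3] [533.8  29. ]
70 17 [513.8   8.2  70.6] [553.6  34.   74.9] [533.8  31.9]
75 9 [517.1   8.4  76.6] [551.   20.9  79.7] [534.4  30.5]
80 14 [514.3  13.2  80.3] [551.2  27.7  84.3] [534.3  32.6]
85 9 [517.5   9.9  85.6] [551.2  28.1  89.9] [533.   32.8]
+ 38 14 [552.9  88.   30. ] [558.7 102.5  45.5] [539.2 102.6] exp [539.349 102.12 ]
+ 50 12 [553.   87.3  42.6] [558.8 102.5  56.8] [539.9 102.7] exp [539.349 102.12 ]
- 50 36 [509.8 -58.1  44.3] [545.4 -36.9  58. ] [526.4 -37. ] exp [526.651 -37.32 ]
```

View pics/s4.png

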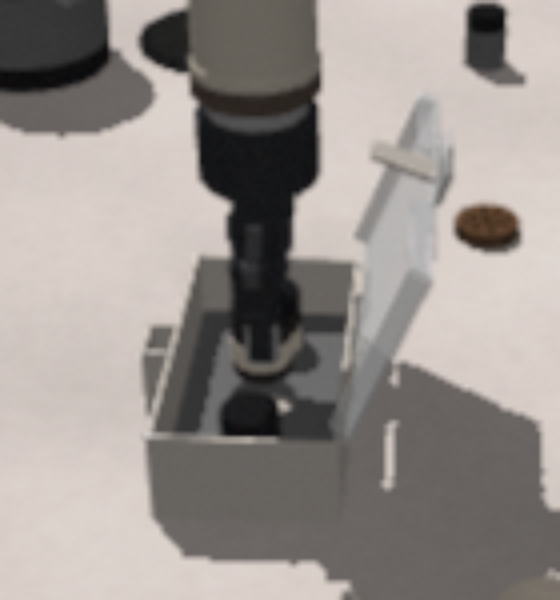

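The side view shows the pot upright above the well. By circle fit it sits at x 533.7, against 533.0 for the mean of the stored pots, so it is within 1 mm.

arm_command([
  [0.02,0,0.3],
  [0,0,0.25],
  [0,0,0.1],
  [0,0,0],
  [0,0,0],
  [0,0,0],
], jaw=[0,0,0,0,0,0], twist=[0,0,0,0,0,0])

```text
time: 15.2
eef_pos: [533.8, 31.6, 59.2]
ee_rot: [0.045, 0.999, 0.0, 0.0]
wrist_force: [-0.5, 0.2, -1.1]
finger_gap: 37.6
finger_force: 60.4
```

arm_command([
  [0,0,0.08],
  [0,0,0],
  [0,0,0],
], jaw=[0,0,0], twist=[0,0,0])

```text
time: 15.5
eef_pos: [533.6, 31.5, 56.7]
ee_rot: [0.045, 0.999, 0.0, -0.0]
wrist_force: [0.2, -1.2, -0.6]
finger_gap: 37.9
finger_force: 60.4
```

arm_command([
  [0,0,0.08],
  [0,0,0],
  [0,0,0],
], jaw=[0,0,0], twist=[0,0,0])

```text
time: 15.8
eef_pos: [533.5, 31.6, 54.2]
ee_rot: [0.045, 0.999, 0.0, -0.0]
wrist_force: [-0.4, 0.5, -0.9]
finger_gap: 37.8
finger_force: 60.4
```

arm_command([
  [-0.02,0.01,0.05],
  [0,0,0],
  [0,0,0],
], jaw=[0,0,0], twist=[0,0,0])

```text
time: 16.1
eef_pos: [534.3, 31.8, 52.7]
ee_rot: [0.045, 0.999, 0.0, -0.0]
wrist_force: [0.7, -0.8, -0.4]
finger_gap: 37.6
finger_force: 60.4
```

arm_command([
  [0,0,0.05],
  [0,0,0],
  [0,0,0],
], jaw=[0,0,0], twist=[0,0,0])

```text
time: 16.4
eef_pos: [534.2, 31.8, 51.2]
ee_rot: [0.045, 0.999, -0.0, -0.0]
wrist_force: [0.7, 0.1, -0.6]
finger_gap: 37.9
finger_force: 60.4
```

arm_command([
  [0,0,0.05],
  [0,0,0],
  [0,0,0],
], jaw=[0,0,0], twist=[0,0,0])

```text
time: 16.7
eef_pos: [534.2, 31.8, 49.7]
ee_rot: [0.045, 0.999, 0.0, -0.0]
wrist_force: [0.3, 0.3, -1.2]
finger_gap: 37.6
finger_force: 60.4
```

In the hole, no contact. I'll keep lowering to the floor, expected at a TCP height near 41.

arm_command([
  [0,0,0.1],
  [0,0,0.06],
  [0,0,0],
], jaw=[0,0,0], twist=[0,0,0])

```text
time: 17.0
eef_pos: [533.9, 31.8, 44.6]
ee_rot: [0.045, 0.999, -0.0, -0.0]
wrist_force: [-1.0, 0.2, -0.9]
finger_gap: 37.9
finger_force: 60.4
```

arm_command([
  [0,0,0.04],
  [0,0,0],
  [0,0,0],
], jaw=[0,0,0], twist=[0,0,0])

```text
time: 17.3
eef_pos: [534.2, 31.8, 43.7]
ee_rot: [0.045, 0.999, 0.0, -0.0]
wrist_force: [0.1, 0.4, -0.5]
finger_gap: 37.7
finger_force: 60.4
```

arm_command([
  [0,0,0.03],
  [0,0,0],
  [0,0,0],
], jaw=[0,0,0], twist=[0,0,0])

```text
time: 17.6
eef_pos: [534.2, 31.8, 42.8]
ee_rot: [0.045, 0.999, 0.0, -0.0]
wrist_force: [0.0, 0.0, -0.4]
finger_gap: 37.4
finger_force: 60.4
```

arm_command([
  [0,0,0.03],
  [0,0,0],
  [0,0,0],
], jaw=[0,0,0], twist=[0,0,0])

```text
time: 17.9
eef_pos: [534.2, 31.8, 41.9]
ee_rot: [0.045, 0.999, 0.0, -0.0]
wrist_force: [0.5, -0.4, -0.9]
finger_gap: 38.0
finger_force: 60.5
```

arm_command([
  [0,0,0.02],
  [0,0,0],
  [0,0,0],
], jaw=[0,0,0], twist=[0,0,0])

```text
time: 18.2
eef_pos: [534.2, 31.8, 41.9]
ee_rot: [0.045, 0.999, -0.0, -0.0]
wrist_force: [-1.5, 0.0, 5.3]
finger_gap: 37.8
finger_force: 61.1
```

Floor contact at TCP 41.9, as expected. I'll release with a partial opening and rise straight up.

arm_command([
  [0,0,0],
  [0,0,0],
  [0,0,0],
  [0,0,0],
  [0,0,0],
], jaw=[0.52,0.58,0.62,0.62,0.62], twist=[0,0,0,0,0])

```text
time: 18.7
eef_pos: [534.2, 31.8, 41.3]
ee_rot: [0.045, 0.999, 0.0, -0.0]
wrist_force: [-1.0, 0.2, 0.5]
finger_gap: 53.0
finger_force: 0.0
```

arm_command([
  [0,0,-0.1],
  [0,0,-0.3],
  [0,0,-0.6],
  [0,0,-0.9],
  [0,0,-1],
  [0,0,-1],
  [0,0,-1],
  [0,0,-1],
  [0,0,-1],
], jaw=[0.62,0.62,0.62,0.62,0.62,0.62,0.62,0.62,0.62], twist=[0,0,0,0,0,0,0,0,0])

```text
time: 19.6
eef_pos: [534.1, 31.8, 250.5]
ee_rot: [0.045, 0.999, 0.0, 0.0]
wrist_force: [0.7, 0.7, -0.2]
finger_gap: 53.2
finger_force: 0.0
```

arm_command([
  [0,0,-1],
  [0,0,-1],
  [0,0,0],
  [0,0,0],
  [0,0,0],
], jaw=[0,0,0,0,0], twist=[0,0,0,0,0])

```text
time: 20.1
eef_pos: [533.5, 31.7, 307.7]
ee_rot: [0.045, 0.999, -0.0, -0.001]
wrist_force: [0.0, -0.8, 0.2]
finger_gap: -0.1
finger_force: 0.0
```

Run:
```python
from fit import *
s=bot.get_state();p=s['eef_pos'];print(p)
im,d,c=shot('side');A=pts(d,c)
m=(np.hypot(A[...,0]-533,A[...,1]-32)<26)&(A[...,2]>22)&(A[...,2]<75);w=A[m]
for lo in range(20,70,6):
    q=w[(w[:,2]>=lo)&(w[:,2]<lo+6)]
    if len(q)>5: print(lo,len(q),q.min(0).round(1),q.max(0).round(1),circ(q,19.5))
# lid line: strip around the box centre line
u=np.array([.996,-.0907]);v=np.array([.0907,.996]);B=np.array([533,32.4])
x=(A[...,:2]-B)@u;y=(A[...,:2]-B)@v;z=A[...,2]
for lo in range(70,215,12):
    k=(z>lo)&(z<lo+12)&(x>55)&(x<150)&(abs(y)<116)
    if k.sum()>3: print('lid z',lo,np.percentile(x[k],[5,50,95]).round(1),np.percentile(y[k],[2,98]).round())
cv2.imwrite('pics/s5.png',cv2.resize(im[100:280,160:320],(533,600)))
```

```text
[533.49789559  31.70484283 307.72018461]
26 7 [541.8  12.9  27.2] [552.5  30.2  30. ] [533.7  32.8]
32 19 [515.   13.3  32.3] [552.7  30.4  37.8] [533.   31.1]
38 32 [515.2  10.8  38.6] [550.1  32.3  43.9] [532.3  32.9]
44 25 [515.6  12.2  44.2] [550.3  25.3  49.8] [532.6  33.7]
50 24 [515.7  10.7  50.1] [550.4  27.8  56. ] [532.5  33.3]
56 53 [516.1  12.   56. ] [550.6  50.6  62. ] [532.2  33.8]
62 60 [515.9  14.3  62.1] [548.   47.3  65. ] [525.8  21.4]
lid z 70 [59.1 63.9 66.9] [-115.  111.]
lid z 82 [57.4 68.3 71.8] [-115.  113.]
lid z 94 [62.6 73.3 76.6] [-115.  113.]
lid z 106 [67.3 77.8 81.2] [-115.  113.]
lid z 118 [72.  83.  86.1] [-116.  113.]
lid z 130 [76.7 87.7 90.8] [-116.  113.]
lid z 142 [81.4 92.9 95.6] [-115.   83.]
lid z 154 [ 86.   96.4 100.2] [-116.  113.]
lid z 166 [ 90.1  98.3 105.3] [-116.  113.]
lid z 178 [ 95.1 106.  114. ] [-116.  112.]
lid z 190 [100.7 107.3 114.2] [-115.  108.]
lid z 202 [ 77.8 100.9 122.6] [-31.  25.]
lid z 214 [75.4 75.9 78.5] [-8.  7.]
```

View pics/s5.png

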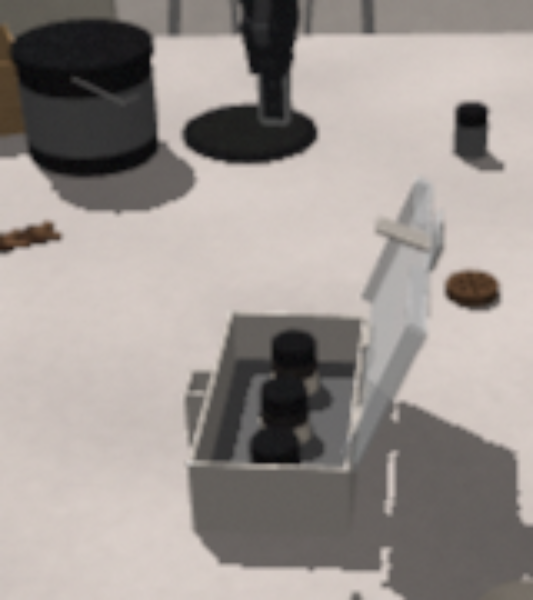

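The pot stands upright in the middle well, its top at about 60, and the fingers are clear. The lid leans back at its 1.95 stop. I'll go over the top, behind the lid.

arm_command([
  [-0.84,0.02,0],
  [-0.84,0,0],
  [-0.84,0,0],
  [-0.84,0,0],
  [-0.84,0,0],
  [-0.84,0,0],
  [0,0,0],
  [0,0,0],
  [0,0,0],
  [0,0,0],
], jaw=[0,0,0,0,0,0,0,0,0,0], twist=[0,0,0,0,0,0,0,0,0,0])

```text
time: 21.15
eef_pos: [684.1, 19.1, 308.3]
ee_rot: [0.045, 0.999, 0.0, -0.0]
wrist_force: [0.2, -0.6, 0.7]
finger_gap: 0.0
finger_force: 0.0
```

arm_command([
  [0,0,0.6],
  [0,0,0.9],
  [0,0,0.9],
  [0,0,0.6],
  [0,0,0.3],
  [0,0,0],
  [0,0,0],
], jaw=[0,0,0,0,0,0,0], twist=[0,0,0,0,0,0,0])

```text
time: 21.85
eef_pos: [685.4, 18.9, 210.6]
ee_rot: [0.045, 0.999, 0.0, 0.001]
wrist_force: [0.0, -0.4, 1.2]
finger_gap: -0.1
finger_force: 0.0
```

arm_command([
  [0.15,0,0],
  [0.15,0,0],
  [0.12,0,0],
  [0.1,0,-0.02],
  [0.1,0,-0.03],
  [0.1,0,-0.03],
  [0.1,0,-0.03],
  [0.1,0,-0.03],
  [0.1,0,-0.03],
  [0.1,0,-0.03],
], jaw=[0,0,0,0,0,0,0,0,0,0], twist=[0,0,0,0,0,0,0,0,0,0])

```text
time: 22.85
eef_pos: [651.9, 21.8, 216.1]
ee_rot: [0.045, 0.999, 0.0, 0.001]
wrist_force: [3.0, -1.0, 2.7]
finger_gap: 0.0
finger_force: 1.4
```

arm_command([
  [0.1,0,-0.03],
  [0.1,0,-0.03],
  [0.1,0,-0.03],
  [0.1,0,-0.03],
  [0.1,0,-0.03],
  [0.1,0,-0.03],
  [0.1,0,-0.03],
  [0.1,0,-0.03],
  [0.1,0,-0.03],
  [0.1,0,-0.03],
], jaw=[0,0,0,0,0,0,0,0,0,0], twist=[0,0,0,0,0,0,0,0,0,0])

```text
time: 23.85
eef_pos: [621.1, 24.4, 224.2]
ee_rot: [0.045, 0.999, -0.0, -0.0]
wrist_force: [1.9, -0.3, -0.8]
finger_gap: 0.2
finger_force: 0.9
```

arm_command([
  [0.14,0,-0.03],
  [0.14,0,-0.02],
  [0.14,0,-0.01],
  [0.14,0,0],
  [0.14,0,0],
  [0.14,0,0],
  [0.14,0,0.01],
  [0.14,0,0.02],
  [0.14,0,0.03],
  [0.14,0,0.03],
], jaw=[0,0,0,0,0,0,0,0,0,0], twist=[0,0,0,0,0,0,0,0,0,0])

```text
time: 24.85
eef_pos: [579.7, 28.4, 223.9]
ee_rot: [0.045, 0.999, 0.0, 0.0]
wrist_force: [2.1, -0.9, 1.7]
finger_gap: 0.1
finger_force: 1.2
```

arm_command([
  [0.13,0,0.03],
  [0.13,0,0.03],
  [0.13,0,0.04],
  [0.13,0,0.05],
  [0.13,0,0.05],
  [0.13,0,0.05],
  [0.13,0,0.06],
  [0.13,0,0.06],
], jaw=[0,0,0,0,0,0,0,0], twist=[0,0,0,0,0,0,0,0])

```text
time: 25.65
eef_pos: [548.3, 31.2, 212.2]
ee_rot: [0.045, 0.999, 0.0, -0.0]
wrist_force: [1.3, 0.7, 2.7]
finger_gap: 0.1
finger_force: 1.2
```

arm_command([
  [0.13,0,0.07],
  [0.13,0,0.07],
  [0.12,0,0.07],
  [0.12,0,0.08],
  [0.12,0,0.08],
  [0.12,0,0.09],
  [0.11,0,0.09],
  [0.11,0,0.09],
], jaw=[0,0,0,0,0,0,0,0], twist=[0,0,0,0,0,0,0,0])

```text
time: 26.45
eef_pos: [519.6, 33.7, 192.9]
ee_rot: [0.045, 0.999, 0.0, -0.0]
wrist_force: [1.0, 0.4, 2.6]
finger_gap: 0.0
finger_force: 1.3
```

arm_command([
  [0.1,0,0.1],
  [0.1,0,0.1],
  [0.1,0,0.1],
  [0.1,0,0.1],
  [0.09,0,0.11],
  [0.09,0,0.11],
  [0.09,0,0.11],
  [0.08,0,0.11],
], jaw=[0,0,0,0,0,0,0,0], twist=[0,0,0,0,0,0,0,0])

```text
time: 27.25
eef_pos: [497.2, 35.7, 167.6]
ee_rot: [0.045, 0.999, -0.0, -0.0]
wrist_force: [0.0, 0.9, 3.0]
finger_gap: 0.3
finger_force: 1.4
```

arm_command([
  [0.08,0,0.12],
  [0.08,0,0.12],
  [0.07,0,0.12],
  [0.07,0,0.12],
  [0.06,0,0.12],
  [0.06,0,0.13],
  [0.06,0,0.13],
  [0.05,0,0.12],
], jaw=[0,0,0,0,0,0,0,0], twist=[0,0,0,0,0,0,0,0])

```text
time: 28.05
eef_pos: [481.5, 37.1, 138.2]
ee_rot: [0.045, 0.999, 0.0, -0.0]
wrist_force: [-0.2, 1.0, 3.1]
finger_gap: 0.3
finger_force: 1.5
```

arm_command([
  [0.04,0,0.1],
  [0.04,0,0.1],
  [0.04,0,0.1],
  [0.04,0,0.1],
  [0.03,0,0.08],
  [0.02,0,0.08],
  [0.02,0,0.08],
], jaw=[0,0,0,0,0,0,0], twist=[0,0,0,0,0,0,0])

```text
time: 28.75
eef_pos: [475.5, 37.7, 119.4]
ee_rot: [0.045, 0.999, 0.0, 0.001]
wrist_force: [1.7, 0.5, 3.3]
finger_gap: 0.1
finger_force: 1.4
```

arm_command([
  [0.06,0,0.06],
  [0.06,0,0.06],
  [0.06,0,0.06],
  [0.05,0,0.06],
  [0.05,0,0.06],
  [0.05,0,0.06],
  [0.05,0,0.06],
], jaw=[0,0,0,0,0,0,0], twist=[0,0,0,0,0,0,0])

```text
time: 29.45
eef_pos: [463.3, 38.8, 106.6]
ee_rot: [0.045, 0.999, 0.0, -0.0]
wrist_force: [2.4, -0.9, 2.8]
finger_gap: 0.1
finger_force: 1.3
```

arm_command([
  [0,0,0.06],
  [0,0,0.06],
  [0,0,0],
], jaw=[0,0,0], twist=[0,0,0])

```text
time: 29.75
eef_pos: [462.8, 38.8, 102.7]
ee_rot: [0.045, 0.999, -0.0, -0.001]
wrist_force: [1.3, -0.3, 2.8]
finger_gap: 0.0
finger_force: 1.2
```

arm_command([
  [0,0,0.04],
  [0,0,0.04],
  [0,0,0],
], jaw=[0,0,0], twist=[0,0,0])

```text
time: 30.05
eef_pos: [462.7, 38.8, 100.4]
ee_rot: [0.045, 0.999, -0.0, -0.001]
wrist_force: [-1.6, 0.5, 3.0]
finger_gap: 0.0
finger_force: 1.3
```

Tracking well. Last time the buffer began at about 93.6, so I approach it the same way.

arm_command([
  [0,0,0.05],
  [0,0,0.05],
  [0.01,0,0.03],
  [0,0,0],
], jaw=[0,0,0,0], twist=[0,0,0,0])

```text
time: 30.45
eef_pos: [462.8, 38.7, 96.6]
ee_rot: [0.045, 0.999, -0.0, -0.0]
wrist_force: [-2.8, 0.7, 2.9]
finger_gap: -0.4
finger_force: 1.5
```

arm_command([
  [0.01,0,0.03],
  [0,0,0],
], jaw=[0,0], twist=[0,0])

```text
time: 30.65
eef_pos: [462.8, 38.7, 95.9]
ee_rot: [0.045, 0.999, -0.0, -0.0]
wrist_force: [-3.2, -0.3, 3.6]
finger_gap: -0.3
finger_force: 1.9
```

arm_command([
  [0.01,0,0.02],
  [0,0,0],
], jaw=[0,0], twist=[0,0])

```text
time: 30.85
eef_pos: [462.8, 38.8, 95.4]
ee_rot: [0.045, 0.999, 0.0, 0.0]
wrist_force: [-1.8, 0.9, 3.6]
finger_gap: -0.1
finger_force: 1.8
```

arm_command([
  [0.01,0,0.03],
  [0,0,0],
], jaw=[0,0], twist=[0,0])

```text
time: 31.05
eef_pos: [462.7, 38.8, 94.5]
ee_rot: [0.045, 0.999, 0.0, 0.0]
wrist_force: [-2.3, -0.4, 4.6]
finger_gap: 0.0
finger_force: 1.9
```

arm_command([
  [0.01,0,0.02],
  [0,0,0],
], jaw=[0,0], twist=[0,0])

```text
time: 31.25
eef_pos: [462.6, 38.8, 94.0]
ee_rot: [0.045, 0.999, 0.0, 0.001]
wrist_force: [-0.8, -1.2, 3.1]
finger_gap: 0.1
finger_force: 1.9
```

arm_command([
  [0.01,0,0.02],
  [0,0,0],
], jaw=[0,0], twist=[0,0])

```text
time: 31.45
eef_pos: [462.6, 38.8, 93.5]
ee_rot: [0.045, 0.999, 0.0, 0.001]
wrist_force: [1.0, -1.9, 3.7]
finger_gap: -0.2
finger_force: 2.1
```

arm_command([
  [0,0,0.02],
  [0,0,0],
], jaw=[0,0], twist=[0,0])

```text
time: 31.65
eef_pos: [462.6, 38.8, 93.2]
ee_rot: [0.045, 0.999, 0.0, 0.001]
wrist_force: [0.9, -0.6, 7.3]
finger_gap: 0.2
finger_force: 3.9
```

arm_command([
  [0,0,0.012],
  [0,0,0],
], jaw=[0,0], twist=[0,0])

```text
time: 31.85
eef_pos: [462.6, 38.8, 93.0]
ee_rot: [0.045, 0.999, 0.0, 0.001]
wrist_force: [-1.5, -1.5, 10.1]
finger_gap: -0.3
finger_force: 5.0
```

arm_command([
  [0,0,0.011],
  [0,0,0],
], jaw=[0,0], twist=[0,0])

```text
time: 32.05
eef_pos: [462.6, 38.9, 92.9]
ee_rot: [0.045, 0.999, 0.0, 0.001]
wrist_force: [-1.7, -1.4, 12.1]
finger_gap: -0.5
finger_force: 6.0
```

Same depth and force as the first press, so I let up gently and check.

arm_command([
  [0,0,-0.05],
  [0,0,-0.08],
  [0,0,-0.1],
  [0,0,-0.1],
  [0,0,-0.15],
  [0,0,-0.2],
  [0,0,-0.5],
  [0,0,-0.8],
  [0,0,0],
], jaw=[0,0,0,0,0,0,0,0,0], twist=[0,0,0,0,0,0,0,0,0])

```text
time: 32.95
eef_pos: [463.4, 39.2, 153.9]
ee_rot: [0.045, 0.999, 0.0, 0.002]
wrist_force: [1.0, 0.4, 0.0]
finger_gap: -0.0
finger_force: 0.0
```

arm_command([
  [0.5,0,-0.8],
  [0.5,0,-0.8],
  [0.5,0,-0.8],
  [0.5,0,0],
  [0,0,0],
  [0,0,0],
  [0,0,0],
  [0,0,0],
  [0,0,0],
  [0,0,0],
], jaw=[0,0,0,0,0,0,0,0,0,0], twist=[0,0,0,0,0,0,0,0,0,0])

```text
time: 33.95
eef_pos: [402.1, 44.3, 223.1]
ee_rot: [0.045, 0.999, 0.0, -0.0]
wrist_force: [0.3, -0.3, 0.9]
finger_gap: 0.2
finger_force: 0.0
```

Run:
```python
from fit import *
s=bot.get_state();print(s['time'],s['eef_pos'])
im,d,c=shot('side');A=pts(d,c);im2,d2,c2=shot('top');T=pts(d2,c2)
B=np.array([533,32.4]);u=np.array([.996,-.0907]);v=np.array([.0907,.996])
for W in(T,A):
    x=(W[...,:2]-B)@u;y=(W[...,:2]-B)@v
    for lo in(-88,-70,-40,0,40):
        k=(abs(x-lo-8)<8)&(abs(y)<(18 if lo<-65 else 100))&(W[...,2]>60);print(lo,k.sum(),np.round(np.percentile(W[...,2][k],[10,50,90]),1) if k.sum()>3 else '')
cv2.imwrite('pics/end.png',np.hstack([cv2.resize(im[100:360,150:400],(400,416)),cv2.resize(im2[100:320,90:450],(400,416))]))
```

```text
33.95 [402.05556002  44.28907677 223.0681556 ]
-88 231 [ 78.6 569.3 583.1]
-70 151 [77.4 80.7 82.9]
-40 811 [75.1 77.1 79.3]
0 786 [74.3 76.3 78.3]
40 769 [73.3 75.2 77.2]
-88 34 [80.3 83.1 85.6]
-70 50 [80.6 84.6 86.5]
-40 261 [79.5 80.7 82.2]
0 261 [78.7 80.  81.4]
40 257 [77.6 79.2 80.5]
```

View pics/end.png

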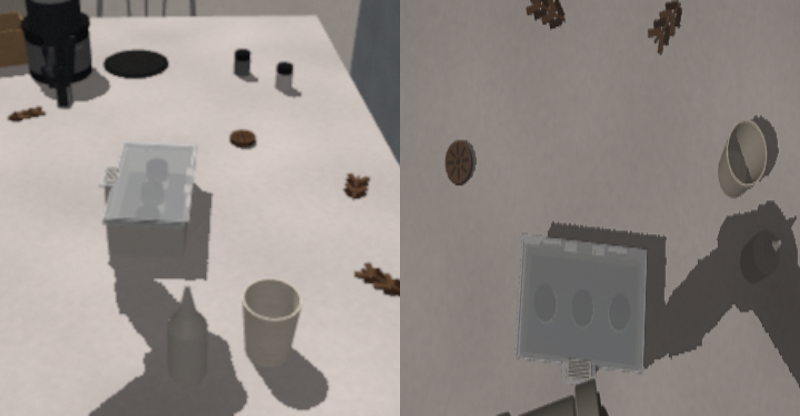

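The lid has stayed shut for over a second after release, with heights matching the latched start. Three pots stand upright inside and the bystanders are where they were.

```bash
python3 -c "
from rig import bot
print(bot.sign_off())"
```

```text
the job is handed in; nothing more can be done
None
```

The job is handed in: the loose pot stands upright in the middle well, the lid is latched shut by itself, the wrist force on the lid read no more than about 13.5 N, and the other things were left untouched.

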